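# Find the surfacing cutter by heft and set it out

## Robot

A 7-joint arm with a two-finger parallel gripper is mounted at the origin on the work surface. World frame = base frame: x ahead of the robot, y to its left, z up, the work surface at z = 0. Lengths are in m, angles in degrees, forces in N, time in s.
With the tool pointing down it reaches from about 0.425 to 0.875 m from the base axis. Payload 4.7 kg.
Tool frame: the origin (TCP) lies at the very end of the fingers, on their centre line; the grasp point (between the pads) lies 19 mm behind it (env.grip_point_offset is the distance from the TCP to the grasp point, in m); z points along the fingers, y is the line along which they close (so a half turn about z gives the same grasp; the last joint's range is limited). The gripper opens to 87 mm and grips with 3 to 60 N. Pads are 19 mm wide; open, the fingers measure 117 mm over their backs; the gripper's body (75 mm by 190 mm) begins 51 mm behind the grasp point.
Start: joints at [0.808, 18.392, -4.016, 83.108, 1.295, 78.541, -3.26], TCP at [0.65, -0, 0.223] pointing down, gripper open.
Joint ranges: [-163.93, 163.93], [-17.29, 119.83], [-79.2, 71.16], [3.27, 140.29], [-89.18, 269.18], [5.43, 117.66], [-154.24, 154.24]. Speed limits (degrees/s): [147.25, 147.25, 180, 180, 180, 180, 180].

## Interface

Orientations are given as [roll, pitch, yaw] about the fixed x, y, z axes, in that order (R = Rz(yaw) Ry(pitch) Rx(roll)).
In Python, from cell import env gives the robot as it stands.
- The arm moves only by the tool jog_arm, never from a script. Its argument "motion" is a list of rows, each an object of numbers: "x", "y", "z": the shift along the tool's x, y, z in cm; "ax", "ay", "az": the turn, a rotation vector about the tool's x, y, z in degrees. In form: [{"x": .., "y": .., "z": .., "ax": .., "ay": .., "az": ..}, ...]. A call has exactly 5 rows; each row shifts and turns the commanded pose from where the row before left it, along the tool's axes as they then stand; what a row does not reach is not made up. A row lasts 1/10 s, in which the tool goes at most 50 mm and 8.59 degrees, less where a joint would pass 70% of its speed; a pose out of reach is approached as far as the arm can. A call is refused whole if a number of a shift passes 5 or a number of a turn 8.59, either way. A call with a gripper value outside its range is refused whole. "claw" is the gripper command: -1 is shut, 1 is fully open, values between are in proportion, set as the call begins (left out, the last holds). The fingers move at their own pace and stop on an object; "squeeze" is the grip in N (left out, the last holds). Time passes only in rows, so rows that do not move let the fingers close, or fill a call up. It gives the time, the measured TCP pose, the force, the opening and the grip force at its end, in the units of the state.
- env.get_obs(): the state, without advancing time (a new reading comes with each control period).
- env.read_camera(name): name is "scene" or "side" or "wrist"; returns the picture (400x640x3 uint8, red, green, blue); there is no depth.
- env.camera_params(name): a dict with "fx", "fy", "cx", "cy" (pixels), "k1" (the pictures are not rectified: a ray, as slopes to the right and down, at radius r is drawn at 1 + k1 r^2 times it, then the intrinsics apply), "extrinsics" (4x4, takes a point from world to camera coordinates). Camera axes: x right, y up, looking along -z (the intrinsics and any distortion apply to the point x, -y, -z); pixel columns grow to the right and rows downward; lengths in m; the calibration is good to about 2 mm. A picture is of the moment at which its call begins: read the wrist's pose just before it. camera_params takes no time and is no camera call; for the wrist camera it gives the pose at the moment of the call.
- env.sign_off(): hands the job in; it is judged then, once.
The state is a dict: "time_s": time; "qpos": joint angles; "joint_velocities": joint speeds; "effort": joint torques, N m; "tool_pos": TCP position; "tool_rot": TCP orientation; "force": force on the tool from outside, world axes, zero at the start; "wrist_torque": the same for the moment, N m; "grip_width": finger opening in m; "grasp_force": force on a finger pad.
Only numpy, scipy, OpenCV 4.12 (cv2) and the standard library are available. Lean on these libraries where they do the work, as an engineer would, in place of code of your own. Each camera call takes 0.05 s, during which the arm holds its last target. There are 200 camera calls.

## Task

The heavy surfacing cutter is in one of the three identical plywood cases and the other two hold only light guide bushes: heft the cases to find out which, set them back down upright on the bench, and slide open only the lid of the heavy one. Lift the cutter out and set it down gently in the cork-lined tray, for its carbide edges chip. Leave the other things on the bench where they are; the emptied case may stay open.

Things in the scene. Friction and masses are not known exactly. Their poses are not given: they have to be found in the camera images.
- case_a: one of three outwardly identical plain birch-plywood cases, 110 mm long (its x), 64 mm wide (its y), 82 mm high, with a sliding lid; loose, about 0.22 kg with its lid. Walls 5 mm, floor 6 mm. Origin: centre of the underside; z up. Which case holds the cutter (0.37 kg) varies; the other two each hold a light guide bush (0.06 kg)
- inside_a (a point): middle of the floor inside case_a, on its vertical centre line. Battens keep the contents standing within 3 mm of it. The cutter is a steel disc head 50 mm across, 20 mm high, with a round shank 12 mm in diameter pointing up on its axis, bare from 29 mm to its top at 66 mm above this floor. A guide bush is a steel disc 50 mm across, 16 mm high
- lid_a (a joint): travel in m of the sliding lid of case_a: 0 shut, 0.092 fully open at its stop; it moves to the case's +x and cannot lift off. Stiff (1.2 N), stays where left. Lid 104 x 54 mm, top 80.5 mm above the case's underside; fully open it juts 92 mm beyond the case's end, 74 to 81 mm up, and the inside is open from the -x end to 40 mm past the middle
- pull_a (a point): middle of that lid's wooden pull: a bar 14 mm thick (along the case's x), 44 mm long (along its y), 18 mm high, on the middle of the lid; its top is 98 mm and its foot 80.5 mm above the case's underside, this point 89.5 mm, over the middle of the case when shut. The shut case can be carried level by it
- case_b: one of three outwardly identical plain birch-plywood cases, 110 mm long (its x), 64 mm wide (its y), 82 mm high, with a sliding lid; loose, about 0.22 kg with its lid. Walls 5 mm, floor 6 mm. Origin: centre of the underside; z up. Which case holds the cutter (0.37 kg) varies; the other two each hold a light guide bush (0.06 kg)
- inside_b (a point): middle of the floor inside case_b, on its vertical centre line. Battens keep the contents standing within 3 mm of it. The cutter is a steel disc head 50 mm across, 20 mm high, with a round shank 12 mm in diameter pointing up on its axis, bare from 29 mm to its top at 66 mm above this floor. A guide bush is a steel disc 50 mm across, 16 mm high
- lid_b (a joint): travel in m of the sliding lid of case_b: 0 shut, 0.092 fully open at its stop; it moves to the case's +x and cannot lift off. Stiff (1.2 N), stays where left. Lid 104 x 54 mm, top 80.5 mm above the case's underside; fully open it juts 92 mm beyond the case's end, 74 to 81 mm up, and the inside is open from the -x end to 40 mm past the middle
- pull_b (a point): middle of that lid's wooden pull: a bar 14 mm thick (along the case's x), 44 mm long (along its y), 18 mm high, on the middle of the lid; its top is 98 mm and its foot 80.5 mm above the case's underside, this point 89.5 mm, over the middle of the case when shut. The shut case can be carried level by it
- case_c: one of three outwardly identical plain birch-plywood cases, 110 mm long (its x), 64 mm wide (its y), 82 mm high, with a sliding lid; loose, about 0.22 kg with its lid. Walls 5 mm, floor 6 mm. Origin: centre of the underside; z up. Which case holds the cutter (0.37 kg) varies; the other two each hold a light guide bush (0.06 kg)
- inside_c (a point): middle of the floor inside case_c, on its vertical centre line. Battens keep the contents standing within 3 mm of it. The cutter is a steel disc head 50 mm across, 20 mm high, with a round shank 12 mm in diameter pointing up on its axis, bare from 29 mm to its top at 66 mm above this floor. A guide bush is a steel disc 50 mm across, 16 mm high
- lid_c (a joint): travel in m of the sliding lid of case_c: 0 shut, 0.092 fully open at its stop; it moves to the case's +x and cannot lift off. Stiff (1.2 N), stays where left. Lid 104 x 54 mm, top 80.5 mm above the case's underside; fully open it juts 92 mm beyond the case's end, 74 to 81 mm up, and the inside is open from the -x end to 40 mm past the middle
- pull_c (a point): middle of that lid's wooden pull: a bar 14 mm thick (along the case's x), 44 mm long (along its y), 18 mm high, on the middle of the lid; its top is 98 mm and its foot 80.5 mm above the case's underside, this point 89.5 mm, over the middle of the case when shut. The shut case can be carried level by it
- tray: square open wooden tray, 116 mm outside, 102 mm inside, rim 24 mm above the bench, floor lined with cork whose top is 10 mm above the bench; fastened down, empty. Origin: centre of the underside; x and y along its sides
- clamp: F-clamp standing upright in the bench, holding down a white-faced plywood offcut; fixed, within 60 mm of its origin along its x and 40 mm along its y, 187 mm high. Origin: at bench level, middle of the footprint; the bar stands 46 mm along its x
- tape_measure: yellow tape measure, 82 x 42 x 63 mm high, loose; bystander. Origin: centre of the underside
- tape_roll: roll of yellow masking tape lying flat, 76 mm across, 38 mm high, loose; bystander. Origin: centre of the underside
- sanding_block: cork sanding block, 70 x 60 x 32 mm high, loose; bystander. Origin: centre of the underside
- glue: white glue bottle, upright, 54 mm across, 150 mm high, loose; bystander. Origin: centre of the underside
- router: plunge router standing on its round base at the left of the bench, fixed: base 160 mm across, handles 294 mm over all along its y, 260 mm high. Origin: centre of the base, at bench level

How it is judged (in metres and radians):
On the way, in this order (a step that is already met when the one before it is completed fails the run):
1. a case has been lifted clear of the bench (its underside over 12 mm up) (height (world z) of any of case_a, case_b, case_c above 0.012 m), for 0.2 s.
2. a lid has been slid open by more than 60 mm with its case standing on the bench (((value of joint lid_a above 0.06 m and height (world z) of case_a below 0.006 m) or (value of joint lid_b above 0.06 m and height (world z) of case_b below 0.006 m) or (value of joint lid_c above 0.06 m and height (world z) of case_c below 0.006 m))), for 0.2 s.
At the end, for the whole second after the job is handed in: The cutter rests in the tray: the tray steadily bears 2.8 to 4.8 N, the weight of the cutter alone. All three cases stand upright (within 0.1 rad) and still on the bench (underside below 6 mm), and at least two of the lids are shut to within 20 mm (contact force between tray and anything else between 2.8 and 4.8 N and height (world z) of each of case_a, case_b, case_c below 0.006 m and angle between each of case_a, case_b, case_c's own z axis and vertical below 0.1 rad and linear speed of each of case_a, case_b, case_c below 0.02 m/s and (value of joint each of lid_a, lid_b below 0.02 m or value of joint each of lid_a, lid_c below 0.02 m or value of joint each of lid_b, lid_c below 0.02 m)); the robot touches nothing.
It fails at once if two of the cases opened (lids slid more than 25 mm) (value of joint each of lid_a, lid_b above 0.025 m or value of joint each of lid_a, lid_c above 0.025 m or value of joint each of lid_b, lid_c above 0.025 m).
It fails at once if the cutter dropped (flat, from more than about 20 mm) or banged into the tray: over 110 N on the tray (contact force between tray and anything else above 110 N).
It fails at once if a case tipped by more than 0.6 rad (angle between any of case_a, case_b, case_c's own z axis and vertical above 0.6 rad).
It fails at once if a bystander shifted by more than 30 mm or knocked over (distance of any of tape_measure, tape_roll, sanding_block, glue from where it was at the start of the episode above 0.03 m or angle between any of tape_measure, tape_roll, sanding_block, glue's own z axis and vertical above 0.5 rad).
It also fails if it takes over 72 s, if anything falls off the work surface, if the arm or the gripper's body presses on something with over 40 N, if the wrist force passes 120 N, or if a joint passes its speed limit or range.

## Working session

There is one attempt and no reset: what is moved stays moved. The work goes in short steps, Python scripts to look and compute and a tool call to move; the robot and the scene stay as the last step left them, time stands still between calls to the robot, and variables do not carry over. Pictures are saved under pics/ and viewed, at most 11 in all, crops included, and the job is handed in when it is done.

Besides the shell and the picture viewer there is one more tool, called after "Emit:" as a command line: name --argument value ..., lists and objects as JSON in quotes. jog_arm: Moves the arm, as the interface text tells. Its arguments: {"type":"object","properties":{"motion":{"type":"array"},"claw":{"type":"number"},"squeeze":{"type":"number"}},"required":["motion"]}

```bash
mkdir -p pics
python3 - <<'E'
from cell import env
import cv2
o=env.get_obs();print({k:o[k] for k in('time_s','tool_pos','tool_rot','force','grip_width')})
for n in('scene','side'):
    p=env.camera_params(n);print(n,p)
    cv2.imwrite(f'pics/{n}0.png',cv2.cvtColor(env.read_camera(n),cv2.COLOR_RGB2BGR))
E
```

```text
{'time_s': 0.0, 'tool_pos': array([ 6.49457177e-01, -5.41657669e-05,  2.21470433e-01]), 'tool_rot': array([-1.79893126e+02,  7.54570011e-03,  9.00036003e+01]), 'force': array([ 1.25634211, -0.70261929, -0.47766422]), 'grip_width': 0.08728812604939462}
scene {'fx': 378.63364896109886, 'fy': 378.63364896109886, 'cx': 320.8688750934918, 'cy': 198.21625489330702, 'k1': -0.038729796446538865, 'extrinsics': array([[ 0.78018702,  0.62534846, -0.01573275, -0.53846817],
       [-0.37407065,  0.48655484,  0.78951601,  0.04020477],
       [ 0.50137747, -0.61008499,  0.61352827, -1.34295908],
       [ 0.        ,  0.        ,  0.        ,  1.        ]])}
side {'fx': 410.55038077058555, 'fy': 410.55038077058555, 'cx': 323.51813102817846, 'cy': 198.66189235779748, 'k1': -0.09125386765031765, 'extrinsics': array([[-0.89944445, -0.43646592,  0.0222976 ,  0.55559144],
       [ 0.24607719, -0.46361818,  0.85117812, -0.13042232],
       [-0.36117267,  0.77107437,  0.52440311, -1.06607179],
       [ 0.        ,  0.        ,  0.        ,  1.        ]])}
```

View pics/scene0.png

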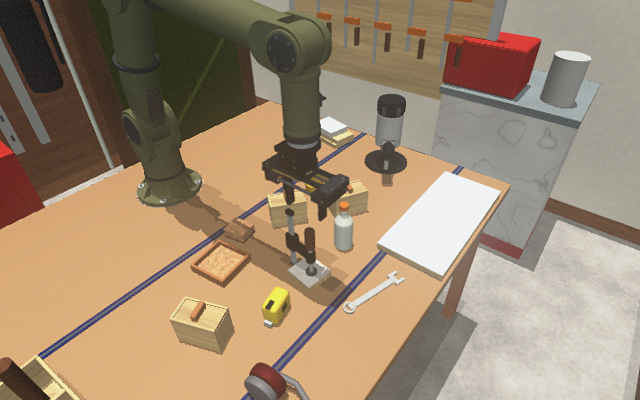

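View pics/side0.png

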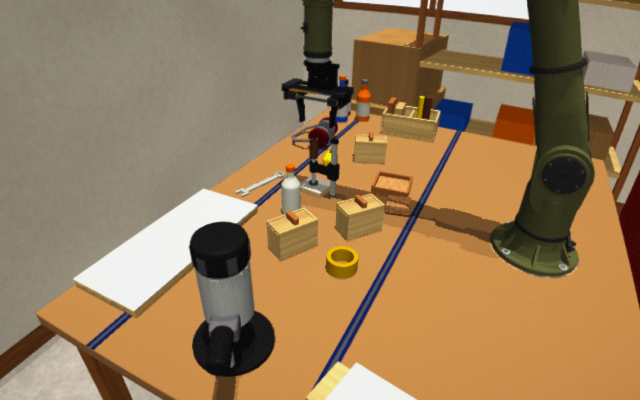

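Scene: cases at (202,322), (287,208), (350,195), tray (221,262), clamp (308,265), glue (343,228). Side: cases at (293,233), (360,216), (370,150), tray (392,185), and tape roll (342,262). Next I'll mask the pulls and enlarge the cases.

```bash
cat > h.py <<'E'
import numpy as np, cv2
from cell import env
def ray(n,u,v,P=None):
    P=P or env.camera_params(n); E=P['extrinsics']
    d=np.array([(u-P['cx'])/P['fx'],(v-P['cy'])/P['fy']]);s=d.copy()
    for _ in range(20): s=d/(1+P['k1']*(s@s))
    R=E[:3,:3];return -R.T@E[:3,3], R.T@np.array([s[0],-s[1],-1])
def onz(n,u,v,z,P=None):
    o,d=ray(n,u,v,P);return o+d*(z-o[2])/d[2]
def proj(n,p,P=None):
    P=P or env.camera_params(n);c=P['extrinsics']@np.r_[p,1]
    s=np.array([c[0],-c[1]])/-c[2];s=s*(1+P['k1']*(s@s))
    return s*P['fx']+[P['cx'],P['cy']]
E
python3 - <<'E'
from h import *
out=[]
for n,roi in(('scene',[(165,285,75,70),(262,178,110,45)]),('side',[(262,190,125,70),(345,125,75,80)])):
    im=cv2.imread(f'pics/{n}0.png');hsv=cv2.cvtColor(im,cv2.COLOR_BGR2HSV)
    for x,y,w,h in roi:
        c=im[y:y+h,x:x+w];f=min(400/w,300/h);c=cv2.resize(c,None,fx=f,fy=f,interpolation=cv2.INTER_CUBIC)
        out.append(cv2.copyMakeBorder(c,0,300-c.shape[0],0,400-c.shape[1],0))
    m=((hsv[...,0]<13)&(hsv[...,1]>140)&(hsv[...,2]>60)).astype('uint8')
    N,L,S,C=cv2.connectedComponentsWithStats(m)
    for i in range(1,N):
        if 25<S[i,4]<600 and 120<S[i,1]<330: print(n,S[i],C[i].round(1),onz(n,*C[i],.09).round(3))
cv2.imwrite('pics/crops.png',np.vstack([np.hstack(out[:2]),np.hstack(out[2:])]))
E
```

```text
scene [339 205  10   6  33] [343.5 207.9] [0.622 0.192 0.09 ]
side [613 127  27  75 396] [627.2 164.3] [-0.277 -0.515  0.09 ]
side [286 167   9   6  37] [290.2 169.4] [0.698 0.066 0.09 ]
side [392 174  18   6  33] [400.5 176.7] [ 0.392 -0.046  0.09 ]
side [371 186  38  11 143] [386.6 191.9] [0.401 0.057 0.09 ]
side [358 199   8   8  27] [361.6 203.1] [0.441 0.143 0.09 ]
side [616 199  24 108 277] [627.8 247. ] [-0.202  0.026  0.09 ]
side [385 212  24   5  37] [396.4 214.1] [0.344 0.15  0.09 ]
side [287 214  11  10  33] [292.1 219.1] [0.564 0.29  0.09 ]
side [  3 327  48  46 480] [ 26.4 346.9] [0.775 0.84  0.09 ]
```

View pics/crops.png

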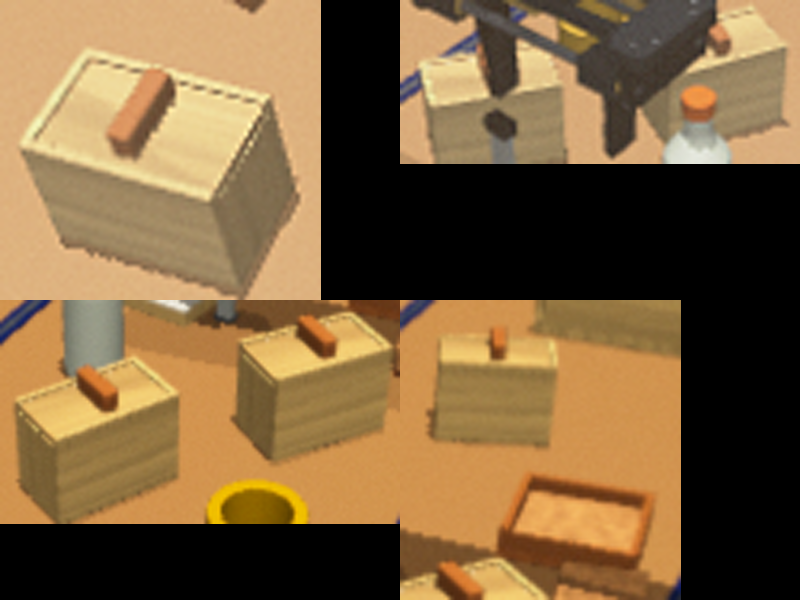

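Run:
```python
from h import *
D={'far':('scene',165,285,4.286,[(22,148),(85,50),(272,97),(212,198)]),
'L1':('side',262,190,3.2,[(16,102),(135,60),(178,92),(62,138)]),
'L2':('side',262,190,3.2,[(238,47),(357,14),(392,46),(275,77)])}
for k,(n,x,y,f,c) in D.items():
    w=np.array([onz(n,x+a/f,y+b/f,.082) for a,b in c])
    print(k,w[:,:2].round(3).tolist(),'c',w.mean(0).round(3),'sides',np.linalg.norm(w-np.roll(w,-1,0),axis=1).round(3))
    r,_=cv2.minAreaRect(w[:,:2].astype('f4'))[1:],0;print(r)
print('tray',[onz('side',345+a/3.75,125+b/3.75,.024).round(3)[:2] for a,b in[(123,178),(255,193),(240,256),(100,245)]])
print('tray2',[onz('scene',*p,.024).round(3)[:2] for p in[(192,265),(216,241),(250,257),(225,284)]])
print('clamp',onz('scene',308,272,0.01),'glue',onz('scene',343,245,0),'tm',onz('scene',276,290,.063),'roll',onz('side',342,255,.038))
print('glue cap side',onz('side',290,168,.15),'scene',onz('scene',343.5,207,.15))
w=env.camera_params('wrist');print(w['fx'],w['extrinsics'].round(3))
```

```text
far [[0.544, -0.339], [0.518, -0.282], [0.62, -0.239], [0.643, -0.296]] c [ 0.581 -0.289  0.082] sides [0.063 0.111 0.062 0.107]
((0.11088372021913528, 0.06283526122570038), 22.802724838256836)
L1 [[0.618, 0.319], [0.566, 0.225], [0.515, 0.25], [0.563, 0.343]] c [0.565 0.284 0.082] sides [0.108 0.056 0.105 0.059]
((0.10965120792388916, 0.059237290173769), 62.4006233215332)
L2 [[0.5, 0.169], [0.432, 0.073], [0.389, 0.108], [0.456, 0.195]] c [0.444 0.136 0.082] sides [0.118 0.056 0.111 0.051]
((0.11770065873861313, 0.055476319044828415), 54.388267517089844)
tray [array([ 0.496, -0.161]), array([ 0.385, -0.19 ]), array([ 0.367, -0.078]), array([ 0.474, -0.041])]
tray2 [array([ 0.396, -0.188]), array([ 0.374, -0.088]), array([ 0.498, -0.07 ]), array([ 0.517, -0.175])]
clamp [ 0.64960133 -0.00402907  0.01      ] glue [0.65777746 0.14337185 0.        ] tm [ 0.65719693 -0.12770916  0.063     ] roll [0.42426236 0.30058738 0.038     ]
glue cap side [0.64403341 0.15892286 0.15      ] scene [0.66175198 0.13497563 0.15      ]
293.92157140763675 [[ 1.     0.001 -0.001 -0.649]
 [-0.001  0.962 -0.273  0.035]
 [ 0.001  0.273  0.962 -0.39 ]
 [ 0.     0.     0.     1.   ]]
```

Emit:
jog_arm --motion '[{"x": -5, "y": -1.3}, {"x": -5, "y": -1.3}, {"x": -5, "y": -1.3}, {"x": -5, "y": -1.3}, {"x": -5, "y": -1.3}]' --claw 0 --squeeze 30

```text
$.motion[0]: bad value
```

Emit:
jog_arm --motion '[{"x": -3.9, "y": -0.3}, {"az": -8}, {"az": -8}, {"az": -7}, {}]'

```text
$.motion[0]: bad value
```

Run:
```python
from h import *
o=env.get_obs();print(o['time_s'],o['tool_pos'],o['tool_rot'],o['force'])
cv2.imwrite('pics/w1.png',cv2.cvtColor(env.read_camera('wrist'),cv2.COLOR_RGB2BGR))
```

```text
0.1 [ 6.49501316e-01 -1.54057192e-05  2.21562180e-01] [-1.79901106e+02  4.43610898e-03  9.00049721e+01] [0.14445001 0.45536026 0.65970416]
```

View pics/w1.png

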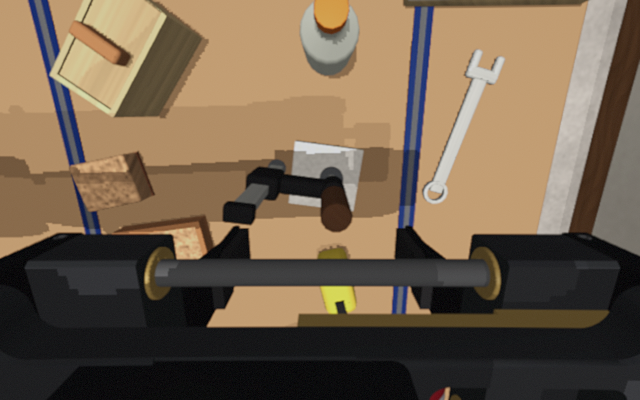

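The wrist view shows L2 at top left with its pull at (100,42), the sanding block at (112,180), the clamp at (300,190) and the tape measure at (338,280). The moves were refused because every row needs all six keys.

Emit:
jog_arm --motion '[{"x": -5, "y": -1.3, "z": 0, "ax": 0, "ay": 0, "az": 0}, {"x": -5, "y": -1.3, "z": 0, "ax": 0, "ay": 0, "az": 0}, {"x": -5, "y": -1.3, "z": 0, "ax": 0, "ay": 0, "az": 0}, {"x": -5, "y": -1.3, "z": 0, "ax": 0, "ay": 0, "az": 0}, {"x": -5, "y": -1.3, "z": 0, "ax": 0, "ay": 0, "az": 0}]' --claw 0 --squeeze 30

```text
time_s: 0.65
tool_pos: [0.5862, -0.2437, 0.2224]
tool_rot: [-180.0, -0.0, 90.0]
force: [1.6, -0.1, 0.5]
grip_width: 0.0546
grasp_force: 0.0
```

Emit:
jog_arm --motion '[{"x": -5, "y": -0.3, "z": 0, "ax": 0, "ay": 0, "az": 0}, {"x": -5, "y": 0, "z": 0, "ax": 0, "ay": 0, "az": -8}, {"x": 0, "y": 0, "z": 0, "ax": 0, "ay": 0, "az": -8}, {"x": 0, "y": 0, "z": 0, "ax": 0, "ay": 0, "az": -7}, {"x": 0, "y": 0, "z": 0, "ax": 0, "ay": 0, "az": 0}]'

```text
time_s: 1.15
tool_pos: [0.5838, -0.3422, 0.2219]
tool_rot: [-180.0, -0.1, 113.0]
force: [-0.6, 0.7, 0.7]
grip_width: 0.0438
grasp_force: 0.0
```

Run:
```python
from h import *
o=env.get_obs();print(o['time_s'],o['tool_pos'],o['tool_rot'],o['force'])
import pickle;pickle.dump(env.camera_params('wrist'),open('w2.pkl','wb'))
cv2.imwrite('pics/w2.png',cv2.cvtColor(env.read_camera('wrist'),cv2.COLOR_RGB2BGR))
```

```text
1.15 [ 0.58375422 -0.34224485  0.22187988] [-1.79976439e+02 -5.64601174e-02  1.12970061e+02] [-0.62918391  0.69255828  0.70501049]
```

View pics/w2.png

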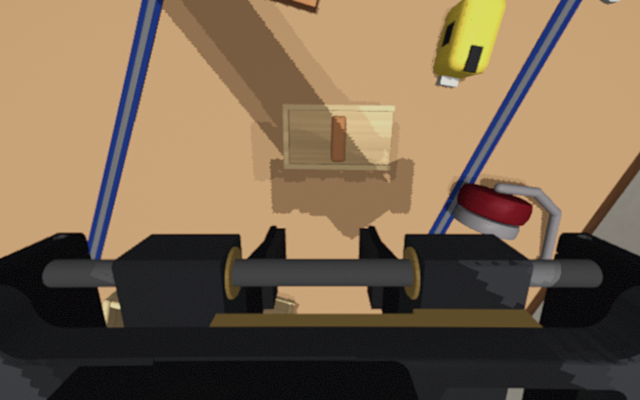

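The far case lies square in view: top corners near (283,104), (395,106), (393,170), (285,167), pull at about (339,138). The wide rim is at the left, so it opens to image right.

```bash
cat >> h.py <<'E'
def pull(png,P,expect,tp,yaw):
    """find pull (orange-brown blob) near its expected place; print world centre, axis, shift in tool axes"""
    im=cv2.imread(png);hsv=cv2.cvtColor(im,cv2.COLOR_BGR2HSV)
    m=((hsv[...,0]<14)&(hsv[...,1]>125)&(hsv[...,2]>60)).astype('uint8')
    u,v=proj('wrist',np.r_[expect,.098],P)
    N,L,S,C=cv2.connectedComponentsWithStats(m)
    c=[i for i in range(1,N) if S[i,4]>150 and np.hypot(C[i][0]-u,C[i][1]-v)<45]
    for i in c:
        k,_=cv2.findContours((L==i).astype('uint8'),0,2)
        q=k[0].reshape(-1,2);w=np.array([onz('wrist',*p,.096,P)[:2] for p in q],'f4')
        r=cv2.minAreaRect(w);b=cv2.boxPoints(r);e=[b[1]-b[0],b[2]-b[1]];e=max(e,key=np.linalg.norm)
        th=np.degrees(np.arctan2(e[1],e[0]))-90;d=np.array(r[0])-tp[:2];a=np.radians(yaw)
        x=np.array([np.cos(a),np.sin(a)]);y=np.array([np.sin(a),-np.cos(a)])
        print('blob',S[i],'centre',np.round(r[0],4),'size',np.round(r[1],3),'case yaw mod180',round(th%180,1),'tool shift x,y cm',(100*d@x).round(2),(100*d@y).round(2))
E
python3 - <<'E'
from h import *;import pickle
P=pickle.load(open('w2.pkl','rb'))
pull('pics/w2.png',P,(.581,-.289),np.array([.58375,-.34224]),112.97)
w=np.array([onz('wrist',*p,.082,P)[:2] for p in[(283,104),(395,106),(394,170),(285,167)]]);print(w.round(4),w.mean(0),cv2.minAreaRect(w.astype('f4')))
E
```

```text
blob [331 117  15  45 543] centre [ 0.5781 -0.2914] size [0.013 0.042] case yaw mod180 22.6 tool shift x,y cm 4.9 1.46
[[ 0.5158 -0.282 ]
 [ 0.6178 -0.2407]
 [ 0.6458 -0.2981]
 [ 0.54   -0.3395]] [ 0.57986564 -0.29007994] ((0.5808130502700806, -0.2900184988975525), (0.11451271176338196, 0.06364955008029938), 21.997852325439453)
```

Emit:
jog_arm --motion '[{"x": 4.9, "y": 1.5, "z": 0, "ax": 0, "ay": 0, "az": 0}, {"x": 0, "y": 0, "z": 5, "ax": 0, "ay": 0, "az": 0}, {"x": 0, "y": 0, "z": 4, "ax": 0, "ay": 0, "az": 0}, {"x": 0, "y": 0, "z": 2, "ax": 0, "ay": 0, "az": 0}, {"x": 0, "y": 0, "z": 0, "ax": 0, "ay": 0, "az": 0}]'

```text
time_s: 1.7
tool_pos: [0.5765, -0.2902, 0.1086]
tool_rot: [-179.7, -0.3, 112.9]
force: [0.2, -0.3, 0.1]
grip_width: 0.0434
grasp_force: 0.0
```

Emit:
jog_arm --motion '[{"x": 0, "y": 0, "z": 1.5, "ax": 0, "ay": 0, "az": 0}, {"x": 0, "y": 0, "z": 1.2, "ax": 0, "ay": 0, "az": 0}, {"x": 0, "y": 0, "z": 0, "ax": 0, "ay": 0, "az": 0}, {"x": 0, "y": 0, "z": 0, "ax": 0, "ay": 0, "az": 0}, {"x": 0, "y": 0, "z": 0, "ax": 0, "ay": 0, "az": 0}]'

```text
time_s: 2.2
tool_pos: [0.5795, -0.2925, 0.0865]
tool_rot: [179.9, 0.1, 113.0]
force: [-0.6, -0.1, 0.6]
grip_width: 0.0435
grasp_force: 0.0
```

Emit:
jog_arm --motion '[{"x": 0, "y": 0, "z": 0, "ax": 0, "ay": 0, "az": 0}, {"x": 0, "y": 0, "z": 0, "ax": 0, "ay": 0, "az": 0}, {"x": 0, "y": 0, "z": 0, "ax": 0, "ay": 0, "az": 0}, {"x": 0, "y": 0, "z": 0, "ax": 0, "ay": 0, "az": 0}, {"x": 0, "y": 0, "z": 0, "ax": 0, "ay": 0, "az": 0}]' --claw -1 --squeeze 30

```text
time_s: 2.7
tool_pos: [0.5791, -0.2921, 0.0856]
tool_rot: [180.0, 0.0, 113.0]
force: [1.3, 0.5, -0.3]
grip_width: 0.0138
grasp_force: 30.0
```

Gripped at 14 mm. Lift 3 cm and weigh.

Emit:
jog_arm --motion '[{"x": 0, "y": 0, "z": -0.6, "ax": 0, "ay": 0, "az": 0}, {"x": 0, "y": 0, "z": -0.8, "ax": 0, "ay": 0, "az": 0}, {"x": 0, "y": 0, "z": -0.8, "ax": 0, "ay": 0, "az": 0}, {"x": 0, "y": 0, "z": -0.8, "ax": 0, "ay": 0, "az": 0}, {"x": 0, "y": 0, "z": 0, "ax": 0, "ay": 0, "az": 0}]'

```text
time_s: 3.2
tool_pos: [0.5799, -0.2927, 0.1176]
tool_rot: [179.9, 0.1, 113.0]
force: [0.1, -0.6, -2.8]
grip_width: 0.0136
grasp_force: 30.0
```

Emit:
jog_arm --motion '[{"x": 0, "y": 0, "z": 0, "ax": 0, "ay": 0, "az": 0}, {"x": 0, "y": 0, "z": 0, "ax": 0, "ay": 0, "az": 0}, {"x": 0, "y": 0, "z": 0, "ax": 0, "ay": 0, "az": 0}, {"x": 0, "y": 0, "z": 0, "ax": 0, "ay": 0, "az": 0}, {"x": 0, "y": 0, "z": 0, "ax": 0, "ay": 0, "az": 0}]'

```text
time_s: 3.7
tool_pos: [0.5788, -0.2921, 0.1153]
tool_rot: [-180.0, -0.0, 113.0]
force: [0.0, 0.4, -2.9]
grip_width: 0.014
grasp_force: 30.0
```

Emit:
jog_arm --motion '[{"x": 0, "y": 0, "z": 0, "ax": 0, "ay": 0, "az": 0}, {"x": 0, "y": 0, "z": 0, "ax": 0, "ay": 0, "az": 0}, {"x": 0, "y": 0, "z": 0, "ax": 0, "ay": 0, "az": 0}, {"x": 0, "y": 0, "z": 0, "ax": 0, "ay": 0, "az": 0}, {"x": 0, "y": 0, "z": 0, "ax": 0, "ay": 0, "az": 0}]'

```text
time_s: 4.2
tool_pos: [0.5789, -0.2922, 0.1156]
tool_rot: [180.0, 0.0, 113.0]
force: [-0.8, -0.5, -3.1]
grip_width: 0.0136
grasp_force: 30.0
```

About 2.9 N, so it's a light one. I'll set it back.

Emit:
jog_arm --motion '[{"x": 0, "y": 0, "z": 1.0, "ax": 0, "ay": 0, "az": 0}, {"x": 0, "y": 0, "z": 1.0, "ax": 0, "ay": 0, "az": 0}, {"x": 0, "y": 0, "z": 0.7, "ax": 0, "ay": 0, "az": 0}, {"x": 0, "y": 0, "z": 0.3, "ax": 0, "ay": 0, "az": 0}, {"x": 0, "y": 0, "z": 0, "ax": 0, "ay": 0, "az": 0}]'

```text
time_s: 4.7
tool_pos: [0.5792, -0.2917, 0.0856]
tool_rot: [180.0, -0.0, 113.0]
force: [-1.1, 2.3, 0.2]
grip_width: 0.014
grasp_force: 30.0
```

Emit:
jog_arm --motion '[{"x": 0, "y": 0, "z": 0, "ax": 0, "ay": 0, "az": 0}, {"x": 0, "y": 0, "z": 0, "ax": 0, "ay": 0, "az": 0}, {"x": 0, "y": 0, "z": 0, "ax": 0, "ay": 0, "az": 0}, {"x": 0, "y": 0, "z": 0, "ax": 0, "ay": 0, "az": 0}, {"x": 0, "y": 0, "z": 0, "ax": 0, "ay": 0, "az": 0}]' --claw 0

```text
time_s: 5.2
tool_pos: [0.5789, -0.2923, 0.0856]
tool_rot: [180.0, 0.0, 113.0]
force: [0.3, 0.3, 0.0]
grip_width: 0.0413
grasp_force: 0.0
```

Emit:
jog_arm --motion '[{"x": 0, "y": 0, "z": -2, "ax": 0, "ay": 0, "az": 0}, {"x": 0, "y": 0, "z": -4, "ax": 0, "ay": 0, "az": 0}, {"x": 0, "y": 0, "z": -5, "ax": 0, "ay": 0, "az": 0}, {"x": 0, "y": 0, "z": -4, "ax": 0, "ay": 0, "az": 0}, {"x": 0, "y": 0, "z": 0, "ax": 0, "ay": 0, "az": 0}]'

```text
time_s: 5.7
tool_pos: [0.5821, -0.2938, 0.2436]
tool_rot: [179.5, 0.5, 113.0]
force: [0.5, -1.2, 0.7]
grip_width: 0.0431
grasp_force: 0.0
```

Emit:
jog_arm --motion '[{"x": 4.5, "y": 0.8, "z": 0, "ax": 0, "ay": 0, "az": 0}, {"x": 4.5, "y": 0.8, "z": 0, "ax": 0, "ay": 0, "az": 0}, {"x": 4.5, "y": 0.8, "z": 0, "ax": 0, "ay": 0, "az": 0}, {"x": 4.5, "y": 0.8, "z": 0, "ax": 0, "ay": 0, "az": 0}, {"x": 4.5, "y": 0.8, "z": 0, "ax": 0, "ay": 0, "az": 0}]'

```text
time_s: 6.2
tool_pos: [0.527, -0.0677, 0.2353]
tool_rot: [180.0, 0.0, 113.0]
force: [0.1, 0.1, -0.1]
grip_width: 0.0434
grasp_force: 0.0
```

Emit:
jog_arm --motion '[{"x": 4.5, "y": 0.8, "z": 0, "ax": 0, "ay": 0, "az": 0}, {"x": 4.5, "y": 0.7, "z": 0, "ax": 0, "ay": 0, "az": 0}, {"x": 4.5, "y": 0.7, "z": 0, "ax": 0, "ay": 0, "az": 0}, {"x": 4.4, "y": 0.7, "z": 0, "ax": 0, "ay": 0, "az": 0}, {"x": 0, "y": 0, "z": 0, "ax": 0, "ay": 0, "az": -7.5}]'

```text
time_s: 6.7
tool_pos: [0.4823, 0.1144, 0.2357]
tool_rot: [179.9, -0.1, 121.2]
force: [-0.3, -0.6, 0.3]
grip_width: 0.0437
grasp_force: 0.0
```

Emit:
jog_arm --motion '[{"x": 0, "y": 0, "z": 0, "ax": 0, "ay": 0, "az": -8}, {"x": 0, "y": 0, "z": 0, "ax": 0, "ay": 0, "az": -8}, {"x": 0, "y": 0, "z": 0, "ax": 0, "ay": 0, "az": -7.5}, {"x": 0, "y": 0, "z": 0, "ax": 0, "ay": 0, "az": 0}, {"x": 0, "y": 0, "z": 0, "ax": 0, "ay": 0, "az": 0}]'

```text
time_s: 7.2
tool_pos: [0.4845, 0.1067, 0.2353]
tool_rot: [-180.0, -0.0, 143.8]
force: [-0.1, 0.3, -0.3]
grip_width: 0.0433
grasp_force: 0.0
```

Run:
```python
from h import *;import pickle
o=env.get_obs();print(o['time_s'],o['tool_pos'],o['tool_rot'],o['qpos'])
P=env.camera_params('wrist')
cv2.imwrite('pics/w3.png',cv2.cvtColor(env.read_camera('wrist'),cv2.COLOR_RGB2BGR))
pickle.dump((P,o),open('w3.pkl','wb'))
pull('pics/w3.png',P,(.444,.136),o['tool_pos'],o['tool_rot'][2])
```

```text
7.2 [0.48446727 0.10665047 0.2353459 ] [-1.79996416e+02 -2.63417397e-03  1.43817900e+02] [ 5.50153140e-01 -9.27242823e-02 -1.59456938e+01  1.02842435e+02
 -2.59502387e-02  7.72511672e+01  3.84281080e+01]
blob [317 124  13  43 260] centre [0.4502 0.1314] size [0.012 0.042] case yaw mod180 53.8 tool shift x,y cm 4.23 -0.02
```

View pics/w3.png

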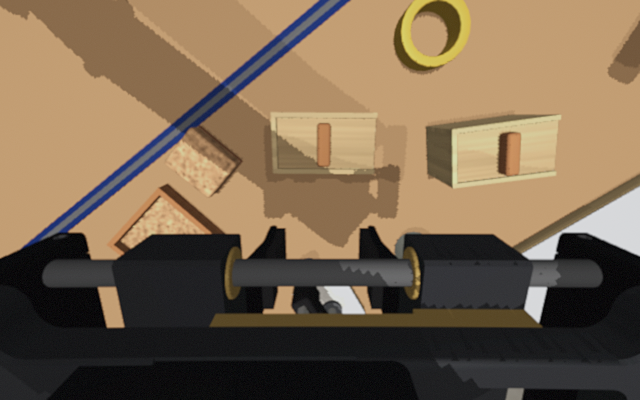

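L2's pull is at (323,145) and square to the tool, with its opening end to the right. L1 is at (495,150). The tray corner is at (160,215).

Emit:
jog_arm --motion '[{"x": 4.2, "y": 0, "z": 0, "ax": 0, "ay": 0, "az": 0}, {"x": 0, "y": 0, "z": 5, "ax": 0, "ay": 0, "az": 0}, {"x": 0, "y": 0, "z": 4, "ax": 0, "ay": 0, "az": 0}, {"x": 0, "y": 0, "z": 3, "ax": 0, "ay": 0, "az": 0}, {"x": 0, "y": 0, "z": 0, "ax": 0, "ay": 0, "az": 0}]'

```text
time_s: 7.75
tool_pos: [0.4471, 0.1303, 0.1116]
tool_rot: [-179.6, -0.3, 143.9]
force: [-0.8, 0.5, -0.3]
grip_width: 0.0435
grasp_force: 0.0
```

Emit:
jog_arm --motion '[{"x": 0, "y": 0, "z": 1.5, "ax": 0, "ay": 0, "az": 0}, {"x": 0, "y": 0, "z": 1.5, "ax": 0, "ay": 0, "az": 0}, {"x": 0, "y": 0, "z": 0, "ax": 0, "ay": 0, "az": 0}, {"x": 0, "y": 0, "z": 0, "ax": 0, "ay": 0, "az": 0}, {"x": 0, "y": 0, "z": 0, "ax": 0, "ay": 0, "az": 0}]'

```text
time_s: 8.25
tool_pos: [0.4518, 0.1317, 0.0872]
tool_rot: [179.9, 0.1, 144.0]
force: [-0.4, -0.4, -0.2]
grip_width: 0.0436
grasp_force: 0.0
```

Emit:
jog_arm --motion '[{"x": 0, "y": 0, "z": 0, "ax": 0, "ay": 0, "az": 0}, {"x": 0, "y": 0, "z": 0, "ax": 0, "ay": 0, "az": 0}, {"x": 0, "y": 0, "z": 0, "ax": 0, "ay": 0, "az": 0}, {"x": 0, "y": 0, "z": 0, "ax": 0, "ay": 0, "az": 0}, {"x": 0, "y": 0, "z": 0, "ax": 0, "ay": 0, "az": 0}]' --claw -1

```text
time_s: 8.75
tool_pos: [0.4509, 0.1318, 0.0857]
tool_rot: [179.9, 0.0, 144.0]
force: [1.0, 1.4, -0.3]
grip_width: 0.0139
grasp_force: 30.0
```

Emit:
jog_arm --motion '[{"x": 0, "y": 0, "z": -0.6, "ax": 0, "ay": 0, "az": 0}, {"x": 0, "y": 0, "z": -0.8, "ax": 0, "ay": 0, "az": 0}, {"x": 0, "y": 0, "z": -0.8, "ax": 0, "ay": 0, "az": 0}, {"x": 0, "y": 0, "z": 0, "ax": 0, "ay": 0, "az": 0}, {"x": 0, "y": 0, "z": 0, "ax": 0, "ay": 0, "az": 0}]'

```text
time_s: 9.25
tool_pos: [0.4506, 0.1313, 0.1077]
tool_rot: [180.0, 0.0, 144.0]
force: [-0.3, -0.7, -5.5]
grip_width: 0.0138
grasp_force: 30.0
```

Emit:
jog_arm --motion '[{"x": 0, "y": 0, "z": 0, "ax": 0, "ay": 0, "az": 0}, {"x": 0, "y": 0, "z": 0, "ax": 0, "ay": 0, "az": 0}, {"x": 0, "y": 0, "z": 0, "ax": 0, "ay": 0, "az": 0}, {"x": 0, "y": 0, "z": 0, "ax": 0, "ay": 0, "az": 0}, {"x": 0, "y": 0, "z": 0, "ax": 0, "ay": 0, "az": 0}]'

```text
time_s: 9.75
tool_pos: [0.4505, 0.1313, 0.1074]
tool_rot: [-180.0, -0.0, 144.0]
force: [0.4, 0.3, -6.4]
grip_width: 0.014
grasp_force: 30.0
```

6 N: this is the heavy one. As it stands, its lid would run into L1, whose near end is only about 55 mm away. I'll turn the case 46° while carrying it, so the lid slides clear over the tape roll side.

Emit:
jog_arm --motion '[{"x": 0, "y": 0, "z": -1, "ax": 0, "ay": 0, "az": 0}, {"x": 0, "y": 0, "z": -1, "ax": 0, "ay": 0, "az": 0}, {"x": 0, "y": 0, "z": 0, "ax": 0, "ay": 0, "az": -3}, {"x": 0, "y": 0, "z": 0, "ax": 0, "ay": 0, "az": -5}, {"x": 0, "y": 0, "z": 0, "ax": 0, "ay": 0, "az": -6}]'

```text
time_s: 10.25
tool_pos: [0.4512, 0.1315, 0.1289]
tool_rot: [179.9, 0.1, 158.2]
force: [0.6, 0.4, -5.2]
grip_width: 0.0139
grasp_force: 30.0
```

Emit:
jog_arm --motion '[{"x": 0, "y": 0, "z": 0, "ax": 0, "ay": 0, "az": -7}, {"x": 0, "y": 0, "z": 0, "ax": 0, "ay": 0, "az": -7}, {"x": 0, "y": 0, "z": 0, "ax": 0, "ay": 0, "az": -7}, {"x": 0, "y": 0, "z": 0, "ax": 0, "ay": 0, "az": -6}, {"x": 0, "y": 0, "z": 0, "ax": 0, "ay": 0, "az": -5}]'

```text
time_s: 10.75
tool_pos: [0.4512, 0.1315, 0.1288]
tool_rot: [-180.0, 0.1, -169.8]
force: [1.2, 0.0, -5.0]
grip_width: 0.0139
grasp_force: 30.0
```

Emit:
jog_arm --motion '[{"x": 0, "y": 0, "z": 0, "ax": 0, "ay": 0, "az": 0}, {"x": 0, "y": 0, "z": 0, "ax": 0, "ay": 0, "az": 0}, {"x": 0, "y": 0, "z": 1, "ax": 0, "ay": 0, "az": 0}, {"x": 0, "y": 0, "z": 1, "ax": 0, "ay": 0, "az": 0}, {"x": 0, "y": 0, "z": 0, "ax": 0, "ay": 0, "az": 0}]'

```text
time_s: 11.25
tool_pos: [0.4488, 0.1308, 0.1054]
tool_rot: [-180.0, -0.3, -170.0]
force: [-0.3, -0.2, -6.9]
grip_width: 0.0138
grasp_force: 30.0
```

Emit:
jog_arm --motion '[{"x": 0, "y": 0, "z": 0.8, "ax": 0, "ay": 0, "az": 0}, {"x": 0, "y": 0, "z": 0.8, "ax": 0, "ay": 0, "az": 0}, {"x": 0, "y": 0, "z": 0.3, "ax": 0, "ay": 0, "az": 0}, {"x": 0, "y": 0, "z": 0.3, "ax": 0, "ay": 0, "az": 0}, {"x": 0, "y": 0, "z": 0, "ax": 0, "ay": 0, "az": 0}]'

```text
time_s: 11.75
tool_pos: [0.451, 0.1315, 0.0859]
tool_rot: [-180.0, 0.0, -170.0]
force: [0.1, 0.4, -6.0]
grip_width: 0.0136
grasp_force: 30.0
```

Run:
```python
from h import *
o=env.get_obs();print(o['time_s'],o['tool_pos'],o['tool_rot'],o['force'],o['qpos'])
a=[cv2.cvtColor(env.read_camera(n),cv2.COLOR_RGB2BGR) for n in('side','wrist')]
cv2.imwrite('pics/s2.png',np.hstack([cv2.resize(a[0][130:330,200:500],None,fx=1.33,fy=1.33),cv2.resize(a[1][:266,:],(400,266))]))
```

```text
11.75 [0.45097005 0.13151101 0.08588646] [-1.79998716e+02  4.31517869e-02 -1.69996884e+02] [ 0.11804582  0.42107984 -6.01523196] [ -1.03971107   4.14564688 -18.99780862 116.69692153   1.57769222
  59.34975807  79.20829867]
```

View pics/s2.png

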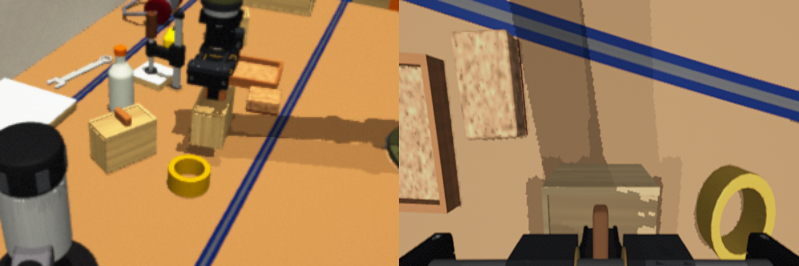

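The case now faces the tape roll, well clear of L1, and the lid will pass above the 38 mm roll. The force is still −6 N, so it hangs just above the bench. I'll lower slightly.

Emit:
jog_arm --motion '[{"x": 0, "y": 0, "z": 0.1, "ax": 0, "ay": 0, "az": 0}, {"x": 0, "y": 0, "z": 0, "ax": 0, "ay": 0, "az": 0}, {"x": 0, "y": 0, "z": 0, "ax": 0, "ay": 0, "az": 0}, {"x": 0, "y": 0, "z": 0, "ax": 0, "ay": 0, "az": 0}, {"x": 0, "y": 0, "z": 0, "ax": 0, "ay": 0, "az": 0}]'

```text
time_s: 12.35
tool_pos: [0.4511, 0.1316, 0.0857]
tool_rot: [-180.0, 0.1, -170.0]
force: [-2.7, -0.9, 6.6]
grip_width: 0.0136
grasp_force: 30.0
```

Emit:
jog_arm --motion '[{"x": 0, "y": 0, "z": 0, "ax": 0, "ay": 0, "az": 0}, {"x": 0, "y": 0, "z": 0, "ax": 0, "ay": 0, "az": 0}, {"x": 0, "y": 0, "z": 0, "ax": 0, "ay": 0, "az": 0}, {"x": 0, "y": 0, "z": 0, "ax": 0, "ay": 0, "az": 0}, {"x": 0, "y": 0, "z": 0, "ax": 0, "ay": 0, "az": 0}]' --claw -0.4

```text
time_s: 12.85
tool_pos: [0.4506, 0.1314, 0.0845]
tool_rot: [-180.0, 0.0, -170.0]
force: [-0.5, 0.1, 0.5]
grip_width: 0.026
grasp_force: 0.0
```

Emit:
jog_arm --motion '[{"x": 0, "y": 0, "z": 0, "ax": 0, "ay": 0, "az": 0}, {"x": 0, "y": 0, "z": 0, "ax": 0, "ay": 0, "az": 0}, {"x": 0, "y": 0, "z": 0, "ax": 0, "ay": 0, "az": 0}, {"x": 0, "y": 0, "z": 0, "ax": 0, "ay": 0, "az": 0}, {"x": 0, "y": 0, "z": 0, "ax": 0, "ay": 0, "az": 0}]' --claw -1 --squeeze 20

```text
time_s: 13.35
tool_pos: [0.4506, 0.1314, 0.0845]
tool_rot: [180.0, 0.0, -170.0]
force: [-0.1, 0.5, -0.4]
grip_width: 0.0139
grasp_force: 20.0
```

Emit:
jog_arm --motion '[{"x": 0, "y": 0.3, "z": 0, "ax": 0, "ay": 0, "az": 0}, {"x": 0, "y": 0.5, "z": 0, "ax": 0, "ay": 0, "az": 0}, {"x": 0, "y": 0.7, "z": 0, "ax": 0, "ay": 0, "az": 0}, {"x": 0, "y": 0.8, "z": 0, "ax": 0, "ay": 0, "az": 0}, {"x": 0, "y": 0.8, "z": 0, "ax": 0, "ay": 0, "az": 0}]'

```text
time_s: 13.85
tool_pos: [0.4451, 0.1627, 0.0846]
tool_rot: [-180.0, 0.0, -170.0]
force: [1.3, -1.8, -0.3]
grip_width: 0.014
grasp_force: 20.0
```

Emit:
jog_arm --motion '[{"x": 0, "y": 0.8, "z": 0, "ax": 0, "ay": 0, "az": 0}, {"x": 0, "y": 0.8, "z": 0, "ax": 0, "ay": 0, "az": 0}, {"x": 0, "y": 0.8, "z": 0, "ax": 0, "ay": 0, "az": 0}, {"x": 0, "y": 0.8, "z": 0, "ax": 0, "ay": 0, "az": 0}, {"x": 0, "y": 0.8, "z": 0, "ax": 0, "ay": 0, "az": 0}]'

```text
time_s: 14.35
tool_pos: [0.4381, 0.202, 0.0846]
tool_rot: [-180.0, 0.0, -170.0]
force: [1.0, -0.5, -0.2]
grip_width: 0.0139
grasp_force: 20.0
```

Emit:
jog_arm --motion '[{"x": 0, "y": 0.8, "z": 0, "ax": 0, "ay": 0, "az": 0}, {"x": 0, "y": 0.6, "z": 0, "ax": 0, "ay": 0, "az": 0}, {"x": 0, "y": 0.4, "z": 0, "ax": 0, "ay": 0, "az": 0}, {"x": 0, "y": 0.1, "z": 0, "ax": 0, "ay": 0, "az": 0}, {"x": 0, "y": 0, "z": 0, "ax": 0, "ay": 0, "az": 0}]'

```text
time_s: 14.85
tool_pos: [0.4347, 0.2205, 0.0846]
tool_rot: [180.0, -0.0, -170.0]
force: [-0.3, -0.2, -1.2]
grip_width: 0.0138
grasp_force: 20.0
```

Emit:
jog_arm --motion '[{"x": 0, "y": 0, "z": 0, "ax": 0, "ay": 0, "az": 0}, {"x": 0, "y": 0, "z": 0, "ax": 0, "ay": 0, "az": 0}, {"x": 0, "y": 0, "z": 0, "ax": 0, "ay": 0, "az": 0}, {"x": 0, "y": 0, "z": 0, "ax": 0, "ay": 0, "az": 0}, {"x": 0, "y": 0, "z": 0, "ax": 0, "ay": 0, "az": 0}]' --claw 0

```text
time_s: 15.35
tool_pos: [0.435, 0.2199, 0.0846]
tool_rot: [-180.0, 0.0, -170.0]
force: [-0.3, -0.8, 0.5]
grip_width: 0.0412
grasp_force: 0.0
```

Emit:
jog_arm --motion '[{"x": 0, "y": 0, "z": -3, "ax": 0, "ay": 0, "az": 0}, {"x": 0, "y": 0, "z": -5, "ax": 0, "ay": 0, "az": 0}, {"x": -2, "y": -3, "z": -5, "ax": 0, "ay": 0, "az": 0}, {"x": -2, "y": -3, "z": -2, "ax": 0, "ay": 0, "az": 0}, {"x": -2, "y": -3, "z": 0, "ax": 0, "ay": 0, "az": 0}]'

```text
time_s: 15.85
tool_pos: [0.5078, 0.1468, 0.2297]
tool_rot: [180.0, 0.5, -169.9]
force: [-0.3, 1.1, -0.0]
grip_width: 0.0434
grasp_force: 0.0
```

Emit:
jog_arm --motion '[{"x": 0, "y": 0, "z": 0, "ax": 0, "ay": 0, "az": 0}, {"x": 0, "y": 0, "z": 0, "ax": 0, "ay": 0, "az": 0}, {"x": 0, "y": 0, "z": 0, "ax": 0, "ay": 0, "az": 0}, {"x": 0, "y": 0, "z": 0, "ax": 0, "ay": 0, "az": 0}, {"x": 0, "y": 0, "z": 0, "ax": 0, "ay": 0, "az": 0}]'

```text
time_s: 16.35
tool_pos: [0.5043, 0.1477, 0.225]
tool_rot: [-180.0, -0.0, -169.9]
force: [0.3, -1.3, -0.2]
grip_width: 0.0439
grasp_force: 0.0
```

Run:
```python
from h import *;import pickle
o=env.get_obs();print(o['time_s'],o['tool_pos'],o['tool_rot'],o['force'])
P=env.camera_params('wrist')
cv2.imwrite('pics/w4.png',cv2.cvtColor(env.read_camera('wrist'),cv2.COLOR_RGB2BGR))
pickle.dump((P,o),open('w4.pkl','wb'))
print('expected shank top px',proj('wrist',[.4506,.1314,.072],P))
```

```text
16.35 [0.50433041 0.14767139 0.22501457] [-1.79999907e+02 -1.09384132e-02 -1.69893352e+02] [ 0.31807438 -1.26356584 -0.17247379]
expected shank top px [317.01997562 132.1204634 ]
```

View pics/w4.png

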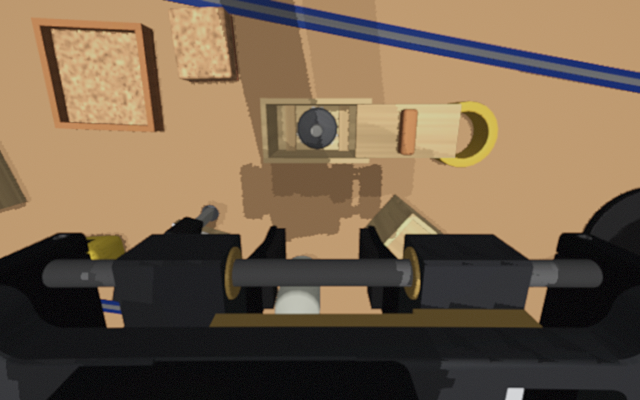

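The case is open. The shank top is at (317,131), against (317,132) expected. The tray rim corners are at about (34,20), (152,24), (161,131), (55,127).

Run:
```python
from h import *;import pickle
P,o=pickle.load(open('w4.pkl','rb'))
im=cv2.imread('pics/w4.png')
g=cv2.cvtColor(im,cv2.COLOR_BGR2GRAY)[105:155,290:345]
s=onz('wrist',316.5,131,.072,P);print('shank',s)
w=np.array([onz('wrist',*p,.024,P)[:2] for p in[(34,20),(152,24),(161,131),(55,127)]],'f4');r=cv2.minAreaRect(w);print('tray',w.mean(0),r)
t=w.mean(0)
tp=o['tool_pos'];a=np.radians(o['tool_rot'][2]);X=np.array([np.cos(a),np.sin(a)]);Y=np.array([np.sin(a),-np.cos(a)])
for n,d in(('to shank',s[:2]-tp[:2]),('shank->tray',t-s[:2])): print(n,100*d@X,100*d@Y)
```

```text
shank [0.44956326 0.13066555 0.072     ]
tray [ 0.4382988  -0.12198965] ((0.4378196895122528, -0.12172099947929382), (0.11436298489570618, 0.1286247968673706), 8.258280754089355)
to shank 5.69015181641378 -0.7131369031026595
shank->tray 5.5425851363337015 -24.675799903145954
```

Emit:
jog_arm --motion '[{"x": 3, "y": -0.4, "z": 0, "ax": 0, "ay": 0, "az": 0}, {"x": 2.7, "y": -0.3, "z": 0, "ax": 0, "ay": 0, "az": 0}, {"x": 0, "y": 0, "z": 4, "ax": 0, "ay": 0, "az": 0}, {"x": 0, "y": 0, "z": 5, "ax": 0, "ay": 0, "az": 0}, {"x": 0, "y": 0, "z": 3, "ax": 0, "ay": 0, "az": 0}]' --claw -0.2

```text
time_s: 16.9
tool_pos: [0.4482, 0.1296, 0.1025]
tool_rot: [-180.0, -0.1, -170.0]
force: [-0.1, -1.1, -1.0]
grip_width: 0.0347
grasp_force: 0.0
```

Emit:
jog_arm --motion '[{"x": 0, "y": 0, "z": 0, "ax": 0, "ay": 0, "az": 0}, {"x": 0, "y": 0, "z": 0, "ax": 0, "ay": 0, "az": 0}, {"x": 0, "y": 0, "z": 0, "ax": 0, "ay": 0, "az": 0}, {"x": 0, "y": 0, "z": 0, "ax": 0, "ay": 0, "az": 0}, {"x": 0, "y": 0, "z": 0, "ax": 0, "ay": 0, "az": 0}]'

```text
time_s: 17.4
tool_pos: [0.4511, 0.1302, 0.1066]
tool_rot: [-180.0, 0.2, -170.0]
force: [0.2, 0.1, -0.0]
grip_width: 0.0347
grasp_force: 0.0
```

Run:
```python
from h import *
o=env.get_obs();print(o['time_s'],o['tool_pos'],o['tool_rot'],o['grip_width'])
cv2.imwrite('pics/w5.png',cv2.cvtColor(env.read_camera('wrist'),cv2.COLOR_RGB2BGR))
```

```text
17.4 [0.45111847 0.13021722 0.10658893] [-1.79998771e+02  1.58030692e-01 -1.69999246e+02] 0.03468685922295683
```

Emit:
jog_arm --motion '[{"x": 0, "y": 0, "z": 2, "ax": 0, "ay": 0, "az": 0}, {"x": 0, "y": 0, "z": 2, "ax": 0, "ay": 0, "az": 0}, {"x": 0, "y": 0, "z": 1.5, "ax": 0, "ay": 0, "az": 0}, {"x": 0, "y": 0, "z": 0.9, "ax": 0, "ay": 0, "az": 0}, {"x": 0, "y": 0, "z": 0, "ax": 0, "ay": 0, "az": 0}]'

```text
time_s: 17.95
tool_pos: [0.4493, 0.1297, 0.0403]
tool_rot: [-180.0, -0.1, -170.0]
force: [-0.4, -0.5, 0.5]
grip_width: 0.0349
grasp_force: 0.0
```

Emit:
jog_arm --motion '[{"x": 0, "y": 0, "z": 0, "ax": 0, "ay": 0, "az": 0}, {"x": 0, "y": 0, "z": 0, "ax": 0, "ay": 0, "az": 0}, {"x": 0, "y": 0, "z": 0, "ax": 0, "ay": 0, "az": 0}, {"x": 0, "y": 0, "z": 0, "ax": 0, "ay": 0, "az": 0}, {"x": 0, "y": 0, "z": 0, "ax": 0, "ay": 0, "az": 0}]'

```text
time_s: 18.45
tool_pos: [0.4503, 0.13, 0.0414]
tool_rot: [-180.0, 0.0, -170.0]
force: [-0.2, -0.6, 0.1]
grip_width: 0.035
grasp_force: 0.0
```

Emit:
jog_arm --motion '[{"x": 0, "y": 0, "z": 0, "ax": 0, "ay": 0, "az": 0}, {"x": 0, "y": 0, "z": 0, "ax": 0, "ay": 0, "az": 0}, {"x": 0, "y": 0, "z": 0, "ax": 0, "ay": 0, "az": 0}, {"x": 0, "y": 0, "z": 0, "ax": 0, "ay": 0, "az": 0}, {"x": 0, "y": 0, "z": 0, "ax": 0, "ay": 0, "az": 0}]' --claw -1 --squeeze 30

```text
time_s: 18.95
tool_pos: [0.45, 0.1303, 0.0411]
tool_rot: [180.0, 0.0, -170.0]
force: [-0.3, 0.5, -0.8]
grip_width: 0.0111
grasp_force: 30.0
```

Emit:
jog_arm --motion '[{"x": 0, "y": 0, "z": -0.8, "ax": 0, "ay": 0, "az": 0}, {"x": 0, "y": 0, "z": -1.5, "ax": 0, "ay": 0, "az": 0}, {"x": 0, "y": 0, "z": -2, "ax": 0, "ay": 0, "az": 0}, {"x": 0, "y": 0, "z": -2, "ax": 0, "ay": 0, "az": 0}, {"x": 0, "y": 0, "z": -2, "ax": 0, "ay": 0, "az": 0}]'

```text
time_s: 19.45
tool_pos: [0.4494, 0.1295, 0.1247]
tool_rot: [-180.0, -0.1, -170.0]
force: [0.3, -0.8, -3.7]
grip_width: 0.011
grasp_force: 30.0
```

Emit:
jog_arm --motion '[{"x": 0, "y": 0, "z": -2, "ax": 0, "ay": 0, "az": 0}, {"x": 0, "y": 0, "z": -1.5, "ax": 0, "ay": 0, "az": 0}, {"x": 0, "y": 0, "z": -0.2, "ax": 0, "ay": 0, "az": 0}, {"x": 0, "y": 0, "z": 0, "ax": 0, "ay": 0, "az": 0}, {"x": 0, "y": 0, "z": 0, "ax": 0, "ay": 0, "az": 0}]'

```text
time_s: 19.95
tool_pos: [0.4492, 0.1296, 0.16]
tool_rot: [-180.0, -0.1, -170.0]
force: [-0.5, -0.4, -4.0]
grip_width: 0.0112
grasp_force: 30.0
```

Run:
```python
from h import *
o=env.get_obs();print(o['time_s'],o['tool_pos'],o['tool_rot'],o['force'],o['grip_width'])
a=[cv2.cvtColor(env.read_camera(n),cv2.COLOR_RGB2BGR) for n in('side','wrist')]
cv2.imwrite('pics/s6.png',np.hstack([cv2.resize(a[0][130:330,200:500],None,fx=1.33,fy=1.33),cv2.resize(a[1][:266,:],(400,266))]))
tp=o['tool_pos'];d=np.array([.438,-.122])-tp[:2];a=np.radians(o['tool_rot'][2]);print(100*d@[np.cos(a),np.sin(a)],100*d@[np.sin(a),-np.cos(a)])
```

```text
19.95 [0.44920336 0.12955627 0.15999696] [-1.79983151e+02 -1.15915105e-01 -1.70002587e+02] [-0.51755612 -0.35982149 -3.9851514 ] 0.011237791695141601
5.470434572968208 -24.57915911263789
```

View pics/s6.png

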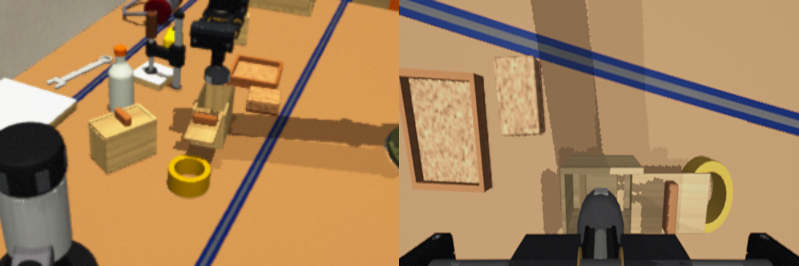

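The cutter is held (−3.9 N), and the case still stands open with the tray empty. Carry it to the tray.

Emit:
jog_arm --motion '[{"x": 0.3, "y": -1.5, "z": 0, "ax": 0, "ay": 0, "az": 0}, {"x": 0.6, "y": -2.6, "z": 0, "ax": 0, "ay": 0, "az": 0}, {"x": 0.7, "y": -3.2, "z": 0, "ax": 0, "ay": 0, "az": 0}, {"x": 0.7, "y": -3.2, "z": 0, "ax": 0, "ay": 0, "az": 0}, {"x": 0.7, "y": -3.2, "z": 0, "ax": 0, "ay": 0, "az": 0}]'

```text
time_s: 20.55
tool_pos: [0.4436, -0.0114, 0.1604]
tool_rot: [180.0, -0.1, -170.0]
force: [2.0, 0.0, -3.5]
grip_width: 0.0111
grasp_force: 30.0
```

Emit:
jog_arm --motion '[{"x": 0.7, "y": -3.2, "z": 0, "ax": 0, "ay": 0, "az": 0}, {"x": 0.7, "y": -3.2, "z": 0, "ax": 0, "ay": 0, "az": 0}, {"x": 0.7, "y": -2.8, "z": 0, "ax": 0, "ay": 0, "az": 0}, {"x": 0.4, "y": -1.7, "z": 0, "ax": 0, "ay": 0, "az": 0}, {"x": 0, "y": 0, "z": 0, "ax": 0, "ay": 0, "az": 0}]'

```text
time_s: 21.05
tool_pos: [0.4376, -0.1249, 0.1603]
tool_rot: [-180.0, -0.1, -170.3]
force: [0.5, -0.2, -4.7]
grip_width: 0.0109
grasp_force: 30.0
```

Emit:
jog_arm --motion '[{"x": 0, "y": 0, "z": 0, "ax": 0, "ay": 0, "az": 0}, {"x": 0, "y": 0, "z": 0, "ax": 0, "ay": 0, "az": 0}, {"x": 0, "y": 0, "z": 0, "ax": 0, "ay": 0, "az": 0}, {"x": 0, "y": 0, "z": 0, "ax": 0, "ay": 0, "az": 0}, {"x": 0, "y": 0, "z": 0, "ax": 0, "ay": 0, "az": 0}]'

```text
time_s: 21.55
tool_pos: [0.4387, -0.1214, 0.1612]
tool_rot: [-180.0, 0.0, -169.9]
force: [-0.0, -0.2, -3.9]
grip_width: 0.0109
grasp_force: 30.0
```

Run:
```python
from h import *
o=env.get_obs();print(o['time_s'],o['tool_pos'],o['tool_rot'],o['force'],o['grip_width'])
a=[cv2.cvtColor(env.read_camera(n),cv2.COLOR_RGB2BGR) for n in('scene','wrist')]
cv2.imwrite('pics/s7.png',np.hstack([cv2.resize(a[0][180:330,150:375],None,fx=1.77,fy=1.77)[:266,:400],cv2.resize(a[1][:266,:],(400,266))]))
```

```text
21.55 [ 0.43871077 -0.12142705  0.16116848] [-1.79993529e+02  7.18873410e-03 -1.69945828e+02] [-0.02200747 -0.22751037 -3.93168016] 0.010879033547244947
```

View pics/s7.png

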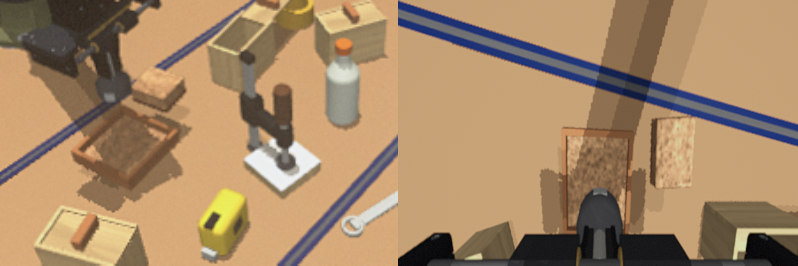

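The cutter is over the tray. Lower it, slowing near the cork; contact is expected at TCP z ≈ 0.045.

Emit:
jog_arm --motion '[{"x": 0, "y": 0, "z": 2, "ax": 0, "ay": 0, "az": 0}, {"x": 0, "y": 0, "z": 3, "ax": 0, "ay": 0, "az": 0}, {"x": 0, "y": 0, "z": 3, "ax": 0, "ay": 0, "az": 0}, {"x": 0, "y": 0, "z": 1.5, "ax": 0, "ay": 0, "az": 0}, {"x": 0, "y": 0, "z": 0.8, "ax": 0, "ay": 0, "az": 0}]'

```text
time_s: 22.15
tool_pos: [0.4375, -0.1216, 0.0565]
tool_rot: [179.9, -0.1, -170.0]
force: [0.2, 0.3, -2.7]
grip_width: 0.0113
grasp_force: 30.0
```

Emit:
jog_arm --motion '[{"x": 0, "y": 0, "z": 0.3, "ax": 0, "ay": 0, "az": 0}, {"x": 0, "y": 0, "z": 0.2, "ax": 0, "ay": 0, "az": 0}, {"x": 0, "y": 0, "z": 0.1, "ax": 0, "ay": 0, "az": 0}, {"x": 0, "y": 0, "z": 0.1, "ax": 0, "ay": 0, "az": 0}, {"x": 0, "y": 0, "z": 0, "ax": 0, "ay": 0, "az": 0}]'

```text
time_s: 22.65
tool_pos: [0.439, -0.122, 0.0516]
tool_rot: [-180.0, 0.1, -170.0]
force: [0.2, 0.8, -3.2]
grip_width: 0.0112
grasp_force: 30.0
```

Emit:
jog_arm --motion '[{"x": 0, "y": 0, "z": 0.1, "ax": 0, "ay": 0, "az": 0}, {"x": 0, "y": 0, "z": 0, "ax": 0, "ay": 0, "az": 0}, {"x": 0, "y": 0, "z": 0, "ax": 0, "ay": 0, "az": 0}, {"x": 0, "y": 0, "z": 0, "ax": 0, "ay": 0, "az": 0}, {"x": 0, "y": 0, "z": 0, "ax": 0, "ay": 0, "az": 0}]'

```text
time_s: 23.15
tool_pos: [0.4386, -0.1219, 0.0501]
tool_rot: [-180.0, 0.0, -170.0]
force: [0.0, -0.4, -3.8]
grip_width: 0.0113
grasp_force: 30.0
```

Emit:
jog_arm --motion '[{"x": 0, "y": 0, "z": 0.1, "ax": 0, "ay": 0, "az": 0}, {"x": 0, "y": 0, "z": 0.1, "ax": 0, "ay": 0, "az": 0}, {"x": 0, "y": 0, "z": 0.1, "ax": 0, "ay": 0, "az": 0}, {"x": 0, "y": 0, "z": 0.1, "ax": 0, "ay": 0, "az": 0}, {"x": 0, "y": 0, "z": 0, "ax": 0, "ay": 0, "az": 0}]'

```text
time_s: 23.65
tool_pos: [0.4385, -0.1219, 0.0459]
tool_rot: [180.0, -0.0, -170.0]
force: [-0.5, 0.1, -3.6]
grip_width: 0.0114
grasp_force: 30.0
```

Emit:
jog_arm --motion '[{"x": 0, "y": 0, "z": 0.05, "ax": 0, "ay": 0, "az": 0}, {"x": 0, "y": 0, "z": 0, "ax": 0, "ay": 0, "az": 0}, {"x": 0, "y": 0, "z": 0, "ax": 0, "ay": 0, "az": 0}, {"x": 0, "y": 0, "z": 0, "ax": 0, "ay": 0, "az": 0}, {"x": 0, "y": 0, "z": 0, "ax": 0, "ay": 0, "az": 0}]'

```text
time_s: 24.15
tool_pos: [0.4387, -0.1219, 0.0457]
tool_rot: [-180.0, 0.0, -170.0]
force: [-0.1, -0.5, -3.0]
grip_width: 0.0109
grasp_force: 30.0
```

Emit:
jog_arm --motion '[{"x": 0, "y": 0, "z": 0.05, "ax": 0, "ay": 0, "az": 0}, {"x": 0, "y": 0, "z": 0.05, "ax": 0, "ay": 0, "az": 0}, {"x": 0, "y": 0, "z": 0, "ax": 0, "ay": 0, "az": 0}, {"x": 0, "y": 0, "z": 0, "ax": 0, "ay": 0, "az": 0}, {"x": 0, "y": 0, "z": 0, "ax": 0, "ay": 0, "az": 0}]'

```text
time_s: 24.65
tool_pos: [0.4388, -0.1219, 0.045]
tool_rot: [-180.0, 0.0, -170.0]
force: [-2.8, 1.8, 3.5]
grip_width: 0.0113
grasp_force: 30.0
```

Touching, with light pressure. Release, rise and look.

Emit:
jog_arm --motion '[{"x": 0, "y": 0, "z": 0, "ax": 0, "ay": 0, "az": 0}, {"x": 0, "y": 0, "z": 0, "ax": 0, "ay": 0, "az": 0}, {"x": 0, "y": 0, "z": 0, "ax": 0, "ay": 0, "az": 0}, {"x": 0, "y": 0, "z": 0, "ax": 0, "ay": 0, "az": 0}, {"x": 0, "y": 0, "z": 0, "ax": 0, "ay": 0, "az": 0}]' --claw -0.2

```text
time_s: 25.15
tool_pos: [0.4387, -0.122, 0.0446]
tool_rot: [-180.0, 0.0, -170.0]
force: [0.5, -0.2, 0.2]
grip_width: 0.0338
grasp_force: 0.0
```

Emit:
jog_arm --motion '[{"x": 0, "y": 0, "z": -1, "ax": 0, "ay": 0, "az": 0}, {"x": 0, "y": 0, "z": -3, "ax": 0, "ay": 0, "az": 0}, {"x": 0, "y": 0, "z": -5, "ax": 0, "ay": 0, "az": 0}, {"x": 0, "y": 0, "z": -5, "ax": 0, "ay": 0, "az": 0}, {"x": -3, "y": 0, "z": -3, "ax": 0, "ay": 0, "az": 0}]'

```text
time_s: 25.65
tool_pos: [0.4677, -0.1184, 0.22]
tool_rot: [-179.8, 0.3, -170.2]
force: [1.8, -0.4, -0.7]
grip_width: 0.0347
grasp_force: 0.0
```

Emit:
jog_arm --motion '[{"x": -3, "y": 0, "z": 0, "ax": 0, "ay": 0, "az": 0}, {"x": 0, "y": 0, "z": 0, "ax": 0, "ay": 0, "az": 0}, {"x": 0, "y": 0, "z": 0, "ax": 0, "ay": 0, "az": 0}, {"x": 0, "y": 0, "z": 0, "ax": 0, "ay": 0, "az": 0}, {"x": 0, "y": 0, "z": 0, "ax": 0, "ay": 0, "az": 0}]'

```text
time_s: 26.15
tool_pos: [0.4967, -0.1119, 0.2143]
tool_rot: [180.0, -0.1, -170.0]
force: [-0.3, -0.2, 0.0]
grip_width: 0.035
grasp_force: 0.0
```

Run:
```python
from h import *
o=env.get_obs();print(o['time_s'],o['tool_pos'],o['force'],o['grip_width'])
a=[cv2.cvtColor(env.read_camera(n),cv2.COLOR_RGB2BGR) for n in('scene','wrist')]
cv2.imwrite('pics/s8.png',np.hstack([cv2.resize(a[0][180:360,150:420],(400,266)),cv2.resize(a[1][:266,:],(400,266))]))
```

```text
26.15 [ 0.49665288 -0.11185086  0.21433428] [-0.27785554 -0.23595618  0.03161659] 0.03501946152364319
```

View pics/s8.png

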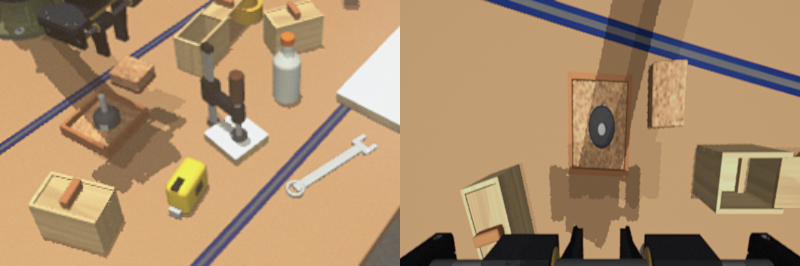

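The cutter stands upright in the tray at (105,110), all three cases are upright and the bystanders haven't moved.

```bash
python3 -c "
from cell import env
print(env.sign_off())"
```

```text
the job is handed in; nothing more can be done
None
```

I found the cutter in the second case hefted (about 6 N against 2.9 N for the first, so the third was not hefted), set it down upright in the cork-lined tray with only that case's lid opened (the case was turned 46° first so the lid would clear its neighbour), and handed the job in at about 26 s; no verdict came back.

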